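# Throw the rewinder's speed lever into the orange-tagged detent

## Task

Set the filament rewinder to the speed marked by the orange tag: lift its red-handled lever out of the park gap, swing it over to the orange tag and let it drop fully home into the notch there, then let go. The tags show only roughly where the notches are, so feel for it; do not let the lever drop into a notch at a grey tag, and do not knock the other things about.

Things in the scene. Friction and masses are not known exactly. Their poses are not given: they have to be found in the camera images.
- gearbox: blue gearbox of a filament rewinder, fixed, 85 mm high, white cover. Origin: on the selector lever's vertical axis, at table height. Box: x -195 to 75, y -165 to 165 mm; a spool stands on its +y side (to y = 275, 157 mm high), a motor on its -y side (to y = -265, 75 mm high). The lever points along -x at swing 0. Notches: about 26 and 46 degrees either side
- selector (a joint): swing of the lever about the vertical axis, rad, positive counter-clockwise from above, stops at -1 and 1; 0 = along the gearbox's -x, in the wide park gap (about 12 degrees either side) where it starts. The detent ring is hidden inside; all of it may sit up to 6 degrees to either side of the ticks and tags, so a notch must be felt. In a notch the lever has about 1 degree of play either way
- lever (a joint): lift of the lever about a level pivot on the selector axis, 112 mm above the table, rad: 0 = fully down (in the park gap or home in a notch), 0.085 = riding on the land between notches, 0.2 = upper stop. A spring presses it down with 5 to 8 N at the grip. It cannot swing out of the gap or a notch unless lifted above 0.085 (12 mm at the grip)
- lever_grip (a point): middle of the upright red grip at the lever's end, 140 mm from the selector axis, 146 mm above the table when down. The grip is a round post 22 mm across from 116 to 162 mm, with a 26 mm cap up to 172 mm; the steel bar under it is 16 mm wide, 107 to 117 mm above the table. z runs up the grip, -x away from the selector axis
- lever_nose (a point): tip of the lever's red nose, just outward of the grip, 163 mm from the selector axis and 112 mm above the table when the lever is down; it points at the tags
- tag_orange: round orange clip-on tag, 28 mm across, 4 mm thick, stuck on the white cover about 178 mm from the selector axis; origin at the centre of its underside. It marks the wanted notch
- tag_grey1: round dark grey clip-on tag, 28 mm across, 4 mm thick, stuck on the white cover about 178 mm from the selector axis; origin at the centre of its underside. It marks a notch that is not wanted
- tag_grey2: round dark grey clip-on tag, 28 mm across, 4 mm thick, stuck on the white cover about 178 mm from the selector axis; origin at the centre of its underside. It marks a notch that is not wanted
- tag_grey3: round dark grey clip-on tag, 28 mm across, 4 mm thick, stuck on the white cover about 178 mm from the selector axis; origin at the centre of its underside. It marks a notch that is not wanted
- screwdriver: loose screwdriver with a black handle, 170 mm long, lying; bystander; origin at the centre of its underside
- cloud: loose blue 3D-printed cloud shape, about 90 x 60 x 22 mm; bystander; origin at the centre of its underside
- jar: loose small jar with a white cap, 52 mm across, 70 mm tall; bystander; origin at the centre of its underside
- mouse: loose black computer mouse, 100 x 60 x 34 mm; bystander; origin at the centre of its underside
- stamped_plate: loose aluminium sample plate, 160 x 90 x 6 mm; bystander; origin at the centre of its underside
- mug: loose white mug, 80 mm across, 90 mm tall; bystander; origin at the centre of its underside
- leaflets: stack of leaflets, 150 x 210 x 18 mm; bystander; origin at the centre of its underside

How it is judged:
By the outcome, as a careful person would: the job done as asked, in the order asked, and still so for the second after the job is handed in, with the robot touching nothing.
It also fails if it takes over 38 s, if anything falls off the work surface, if the arm or the gripper's body presses on something with over 40 N, if the wrist force passes 120 N, or if a joint passes its speed limit or range.

## Robot

A 6-joint arm with a two-finger parallel gripper is mounted at the origin on the work surface. World frame = base frame: x ahead of the robot, y to its left, z up, the work surface at z = 0. Lengths are in m, angles in degrees, forces in N, time in s.
With the tool pointing down it reaches from about 0.4 to 0.825 m from the base axis. Payload 7 kg.
Tool frame: the origin (TCP) lies on the centre line of the jaws, within the pads' length; the fingertips stand 19 mm ahead of it and the grasp point (between the pads) is the TCP (r.tips_ahead is the distance from the TCP to the fingertips, in m); z points along the fingers, y is the line along which they close (so a half turn about z gives the same grasp; the last joint's range is limited). The gripper opens to 88 mm and grips with 3 to 60 N. Pads are 19 mm wide; open, the fingers measure 130 mm over their backs; the gripper's body (78 mm by 193 mm) begins 47 mm behind the grasp point.
Start: joints at [-59.639, 20.546, 0.682, 0, -70.136, -16.507], TCP at [0.162, -0.655, 0.246] pointing down, gripper open.
Joint ranges: [-176.03, 176.03], [-82.01, 121.73], [-58.28, 71.71], [-173.87, 95.51], [-174.79, -0.11], [-173.66, 173.66]. Speed limits (degrees/s): [136.94, 136.94, 172.46, 180, 180, 180].

## Interface

Orientations are given as [roll, pitch, yaw] about the fixed x, y, z axes, in that order (R = Rz(yaw) Ry(pitch) Rx(roll)).
In Python, from plant import r, viewer, close_job gives the robot as it stands. The module is installed in compiled form; this text tells all that it offers.
- The arm moves only by the tool arm_command, never from a script. Its arguments are lists of equal length, an entry for each row: "travel": the shift along the world's x, y, z scaled (see below), a list of three; "delta_rot": the turn, a rotation vector about the world's x, y, z scaled (see below), a list of three. In form: {"travel": [[dx, dy, dz], ...], "delta_rot": [[rx, ry, rz], ...]}. A call has 1 to 20 rows; each row is the pose to reach, as a shift and turn from the pose commanded when the call began; what a row does not reach only later rows make up. The controller multiplies each number of a shift by 0.5 m and each number of a turn by 90 degrees. A row lasts 1/8 s, in which the tool goes at most 62.5 mm and 10.7 degrees, less where a joint would pass 70% of its speed; a pose out of reach is approached as far as the arm can. A call with a number of a shift or a turn outside -1 to 1 is refused whole. A call with a gripper value outside its range is refused whole. "grip" is the opening, from 0 (shut) to 1 (fully open), set as the call begins (left out, the last holds). The fingers move at their own pace and stop on an object; "newtons" is the grip in N (left out, the last holds). Time passes only in rows, so rows that repeat a pose let the fingers close. It gives the time, the measured TCP pose, the force, the opening and the grip force at its end, in the units of the state.
- r.get_state(): the state, without advancing time (a new reading comes with each control period).
- viewer.capture(name): name is "scene" or "top" or "wrist"; returns a dict with "img" (480x640x3 uint8, red, green, blue), "camera_matrix" (3x3 intrinsics, pixels), "R" (3x3) and "t" (3): a world point X has camera coordinates R X + t; the wrist camera has in their place "mount" (4x4, takes a point from camera to tool coordinates, whose origin is the TCP and whose axes are the flange's). Camera axes: x right, y down, z forward; pixel columns grow to the right and rows downward; lengths in m; the calibration is good to about 2 mm. A picture is of the moment at which its call begins: read the wrist's pose just before it. There is no depth.
- close_job(): hands the job in; it is judged then, once.
The state is a dict: "time_s": time; "joints": joint angles; "qd": joint speeds; "joint_torque": joint torques, N m; "tcp_pos": TCP position; "eef_rot": TCP orientation; "contact_force": force on the tool from outside, world axes, zero at the start; "moment": the same for the moment, N m; "gripper_width": finger opening in m; "gripper_force": force on a finger pad.
Only numpy, scipy, OpenCV 4.12 (cv2) and the standard library are available. Lean on these libraries where they do the work, as an engineer would, in place of code of your own. Each camera call takes 0.05 s, during which the arm holds its last target. There are 200 camera calls.

## Working session

There is one attempt and no reset: what is moved stays moved. The work goes in short steps, Python scripts to look and compute and a tool call to move; the robot and the scene stay as the last step left them, time stands still between calls to the robot, and variables do not carry over. Pictures are saved under pics/ and viewed, at most 10 in all, crops included, and the job is handed in when it is done.

Besides the shell and the picture viewer there is one more tool, called after "Request:" as a command line: name --argument value ..., lists and objects as JSON in quotes. arm_command: Moves the arm, as the interface text tells. Shifts and turns lie within -1 to 1; 1 stands for 0.5 m of shift or 90 degrees of turn. Its arguments: {"type":"object","properties":{"travel":{"type":"array"},"delta_rot":{"type":"array"},"grip":{"type":"number"},"newtons":{"type":"number"}},"required":["travel","delta_rot"]}

```bash
mkdir -p pics; cat > h.py <<'E'
import numpy as np, cv2
from plant import r, viewer, close_job
def ray(c,u,v,z):
    K=np.array(c["camera_matrix"]);R=np.array(c["R"]);t=np.array(c["t"])
    d=R.T@np.linalg.inv(K)@[u,v,1]; o=-R.T@t
    return o+d*(z-o[2])/d[2]
def proj(c,X):
    p=np.array(c["camera_matrix"])@(np.array(c["R"])@X+c["t"]); return p[:2]/p[2]
def blobs(img,lo,hi,amin=20):
    m=cv2.inRange(cv2.cvtColor(img,cv2.COLOR_RGB2HSV),lo,hi)
    n,l,s,ce=cv2.connectedComponentsWithStats(m)
    return [(s[i,4],*ce[i].round(1),*s[i,:4]) for i in range(1,n) if s[i,4]>=amin]
E
python3 - <<'E'
from h import *
for n in("top","scene"):
    c=viewer.capture(n); cv2.imwrite(f"pics/{n}1.png",c["img"][:,:,::-1]); np.savez(n,**c)
    print(n,np.array(c["camera_matrix"]).tolist(),(-np.array(c["R"]).T@c["t"]).round(3))
    print("red",blobs(c["img"],(0,150,70),(6,255,255)),blobs(c["img"],(174,150,70),(180,255,255)))
    print("or",blobs(c["img"],(8,150,120),(22,255,255)))
print(r.get_state())
E
```

```text
top [[444.6165865955786, 0.0, 323.267555799032], [0.0, 444.6165865955786, 240.51369705382731], [0.0, 0.0, 1.0]] [0.359 0.061 1.166]
red [(np.int32(884), np.float64(234.4), np.float64(118.5), np.int32(213), np.int32(102), np.int32(42), np.int32(29)), (np.int32(80), np.float64(379.8), np.float64(237.6), np.int32(375), np.int32(233), np.int32(10), np.int32(11)), (np.int32(867), np.float64(33.8), np.float64(392.4), np.int32(23), np.int32(361), np.int32(28), np.int32(63))] []
or [(np.int32(741), np.float64(269.2), np.float64(187.8), np.int32(259), np.int32(168), np.int32(22), np.int32(40)), (np.int32(75), np.float64(322.9), np.float64(241.7), np.int32(319), np.int32(237), np.int32(9), np.int32(10)), (np.int32(520), np.float64(150.6), np.float64(270.5), np.int32(141), np.int32(255), np.int32(20), np.int32(32))]
scene [[542.8032011441907, 0.0, 315.5268452074238], [0.0, 542.8032011441907, 241.87440906724126], [0.0, 0.0, 1.0]] [1.087 0.725 1.511]
red [(np.int32(76), np.float64(288.9), np.float64(222.8), np.int32(285), np.int32(216), np.int32(10), np.int32(16)), (np.int32(801), np.float64(557.
[... 1299 characters left out ...]
.int32(31))]
{'time_s': 0.1, 'joints': array([-5.96388547e+01,  2.05863580e+01,  6.40514633e-01, -1.80523230e-02,
       -7.01373007e+01, -1.65050094e+01]), 'qd': array([-0.07630667, -0.09313211,  0.041573  ,  0.01967755, -0.05098159,
        0.00063732]), 'joint_torque': array([-6.90036304e-04, -5.84159982e+01,  2.93753707e+01,  7.01567486e+00,
        1.02240464e-02, -6.05312903e-05]), 'tcp_pos': array([ 0.16151176, -0.65497263,  0.24473769]), 'eef_rot': array([ 1.79915460e+02, -7.35116861e-03, -1.66150005e+02]), 'contact_force': array([-0.3347724 , -0.47321708, -0.92117318]), 'moment': array([0.05811733, 0.01646577, 0.03256123]), 'gripper_force': 0.0, 'gripper_width': 0.08751180689939016}
```

View pics/top1.png

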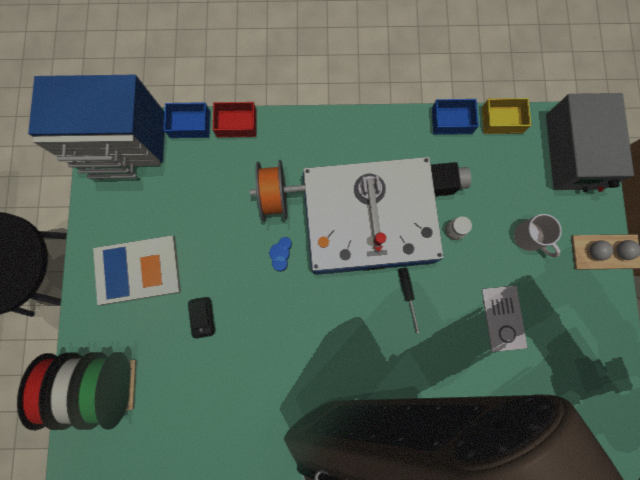

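View pics/scene1.png

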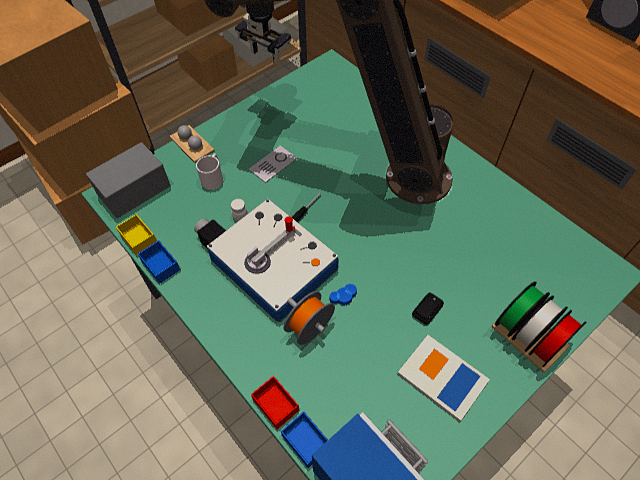

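The top view shows the orange tag at (323,242), to the left of the lever grip at (380,238). The grey tags are at (345,254), (408,248) and (427,232). The selector hub is near (370,187). Orange is therefore on the negative-swing side, in the outer notch, about -46°.

```bash
python3 - <<'E'
from h import *
from scipy.optimize import least_squares
T=dict(np.load("top.npz"));S=dict(np.load("scene.npz"))
g=[b for b in blobs(T["img"],(0,0,0),(180,120,90),30) if 300<b[1]<440 and 200<b[2]<262]
print(g)
P=[ray(T,322.9,241.7,.089)]+[ray(T,b[1],b[2],.089) for b in g if b[0]<200]
# gearbox pose from orange/grey tag centres: radius 178
P=np.array(P)[:,:2]; print(P.round(4)); print("orange scene",ray(S,315.1,261.9,.089).round(4))
f=least_squares(lambda q:np.hypot(*(P-q).T)-.178,[.48,-.05]); print("axis",f.x,f.fun.round(4))
a=np.degrees(np.arctan2(*(f.x-P).T[::-1])); print("tag angles from -x",a.round(2))
# cover corner screws
m=cv2.inRange(cv2.cvtColor(T["img"],cv2.COLOR_RGB2HSV),(0,0,150),(180,40,255))
m[:, :300]=0;m[:,445:]=0;m[:150]=0;m[275:]=0
c=max(cv2.findContours(m,0,2)[0],key=cv2.contourArea); rc=cv2.minAreaRect(c)
B=np.array([ray(T,*p,.085)[:2] for p in cv2.boxPoints(rc)]);print("cover",B.round(4),B.mean(0))
e=[(B[(i+1)%4]-B[i]) for i in range(4)];print([(np.hypot(*v).round(4),np.degrees(np.arctan2(v[1],v[0])).round(2)) for v in e])
# grip: triangulate red blob centroid
A=[];b=[]
for C,uv in((T,(379.8,237.6)),(S,(288.9,222.8))):
    o=ray(C,*uv,1.);d=ray(C,*uv,0.)-o;d/=np.linalg.norm(d);M=np.eye(3)-np.outer(d,d);A.append(M);b.append(M@o)
print("grip",np.linalg.lstsq(np.vstack(A),np.hstack(b),rcond=None)[0], ray(T,379.8,237.6,.16))
E
```

```text
[(np.int32(1654), np.float64(328.7), np.float64(239.1), np.int32(251), np.int32(160), np.int32(166), np.int32(173)), (np.int32(91), np.float64(426.3), np.float64(232.1), np.int32(421), np.int32(227), np.int32(11), np.int32(11)), (np.int32(87), np.float64(408.0), np.float64(248.4), np.int32(403), np.int32(244), np.int32(11), np.int32(10)), (np.int32(85), np.float64(344.6), np.float64(254.2), np.int32(340), np.int32(249), np.int32(10), np.int32(11))]
[[ 0.5424  0.0636]
 [ 0.563  -0.1914]
 [ 0.523  -0.1445]
 [ 0.5107  0.0109]]
orange scene [0.5414 0.0619 0.089 ]
axis [ 0.38900751 -0.07701766] [ 0.0301  0.0303 -0.0279 -0.0278]
tag angles from -x [-137.5   146.68  153.26 -144.15]
cover [[ 0.733   0.1098]
 [ 0.7596 -0.2188]
 [ 0.4994 -0.2271]
 [ 0.4748  0.0887]] [ 0.61670782 -0.06185043]
[(np.float64(0.3298), np.float64(-85.37)), (np.float64(0.2603), np.float64(-178.17)), (np.float64(0.3168), np.float64(94.47)), (np.float64(0.2591), np.float64(4.67))]
grip [ 0.53753    -0.06634429  0.15711613] [ 0.53813545 -0.06737671  0.16      ]
```

```bash
python3 - <<'E'
from h import *
from scipy.optimize import least_squares
P=np.array([[.5424,.0636],[.563,-.1914],[.523,-.1445],[.5107,.0109]])
f=least_squares(lambda q:np.hypot(*(P-q).T)-.178,[.68,-.05]); ax=f.x;print("axis",ax,f.fun.round(4))
d=P-ax;a=np.degrees(np.arctan2(-d[:,1],-d[:,0]));print("tag ang (world)",a.round(2),"mean",a.mean())
G=np.array([.5378,-.0668]);d=G-ax;print("grip r",np.hypot(*d),"ang",np.degrees(np.arctan2(-d[1],-d[0])))
E
```

```text
axis [ 0.67625902 -0.05399011] [ 0.0002  0.0001 -0.     -0.0002]
tag ang (world) [-41.3   50.5   30.56 -21.4 ] mean 4.591849150889981
grip r 0.13905033056219693 ang 5.285817138263064
```

Request:
arm_command --travel '[[0.03,0.05,0],[0.09,0.14,0],[0.15,0.23,0],[0.21,0.32,0],[0.27,0.42,0],[0.33,0.52,0],[0.39,0.61,0],[0.45,0.7,0]]' --delta_rot '[[0,0,-0.01],[0,0,-0.02],[0,0,-0.04],[0,0,-0.05],[0,0,-0.06],[0,0,-0.07],[0,0,-0.09],[0,0,-0.098]]' --grip 0.7

```text
time_s: 1.1
tcp_pos: [0.3871, -0.3036, 0.2455]
eef_rot: [180.0, 0.0, -175.0]
contact_force: [0.9, 0.3, 0.3]
gripper_width: 0.061
gripper_force: 0.0
```

Request:
arm_command --travel '[[0.06,0.09,0],[0.12,0.19,0],[0.18,0.28,0],[0.24,0.38,0],[0.28,0.45,-0.02],[0.3,0.477,-0.02],[0.3,0.477,-0.02],[0.3,0.477,-0.02]]' --delta_rot '[[0,0,0],[0,0,0],[0,0,0],[0,0,0],[0,0,0],[0,0,0],[0,0,0],[0,0,0]]'

```text
time_s: 2.1
tcp_pos: [0.5362, -0.0676, 0.2357]
eef_rot: [-180.0, -0.0, -175.0]
contact_force: [-0.6, -0.9, -0.7]
gripper_width: 0.0613
gripper_force: 0.0
```

```bash
python3 - <<'E'
from h import *
s=r.get_state();print(s)
c=viewer.capture("wrist");print(np.array(c["mount"]).round(3).tolist());cv2.imwrite("pics/w1.png",c["img"][:,:,::-1])
from scipy.spatial.transform import Rotation as R
Rt=R.from_euler("xyz",s["eef_rot"],degrees=True).as_matrix()
M=np.array(c["mount"]);Rc=Rt@M[:3,:3];o=Rt@M[:3,3]+s["tcp_pos"]
c["R"]=Rc.T;c["t"]=-Rc.T@o
for b in blobs(c["img"],(0,150,60),(6,255,255),60):print(b,ray(c,b[1],b[2],.172))
for b in blobs(c["img"],(8,150,120),(22,255,255),60):print("or",b,ray(c,b[1],b[2],.089))
print(proj(c,np.array([.5368,-.0662,.172])),proj(c,np.array([.5542,-.0647,.112])))
E
```

```text
{'time_s': 2.1, 'joints': array([ 1.36024456e+01,  8.29187532e+00, -1.71834733e+01,  1.65365173e-03,
       -6.45352455e+01, -9.86028545e+01]), 'qd': array([-0.46264948, -0.43827764, -0.11165637, -0.02629344,  0.13862408,
       -0.06355367]), 'joint_torque': array([ 5.57387229e-01, -3.93485284e+01,  2.81722158e+01,  6.66151956e+00,
       -6.36495254e-02, -4.62915617e-03]), 'tcp_pos': array([ 0.5361601 , -0.06760968,  0.23567013]), 'eef_rot': array([-1.79996939e+02, -1.02516326e-02, -1.74999698e+02]), 'contact_force': array([-0.6005626 , -0.89445488, -0.69113278]), 'moment': array([-0.04525211,  0.00242509, -0.00602502]), 'gripper_force': 0.0, 'gripper_width': 0.06129679666713808}
[[0.001, -0.966, -0.257, 0.069], [1.0, 0.001, 0.001, -0.001], [-0.001, -0.257, 0.966, -0.139], [0.0, 0.0, 0.0, 1.0]]
(np.int32(216), np.float64(325.3), np.float64(216.9), np.int32(312), np.int32(208), np.int32(27), np.int32(17)) [ 0.50884241 -0.07173146  0.172     ]
(np.int32(1342), np.float64(325.3), np.float64(253.1), np.int32(306), np.int32(226), np.int32(39), np.int32(51)) [ 0.53228603 -0.0696743   0.172     ]
or (np.int32(677), np.float64(469.6), np.float64(247.6), np.int32(455), np.int32(234), np.int32(30), np.int32(28)) [0.54212335 0.06085216 0.089     ]
or (np.int32(89), np.float64(466.6), np.float64(300.3), np.int32(462), np.int32(289), np.int32(8), np.int32(25)) [0.59316817 0.06827053 0.089     ]
[330.07619642 260.23517142] [329.14476498 256.70981397]
```

View pics/w1.png

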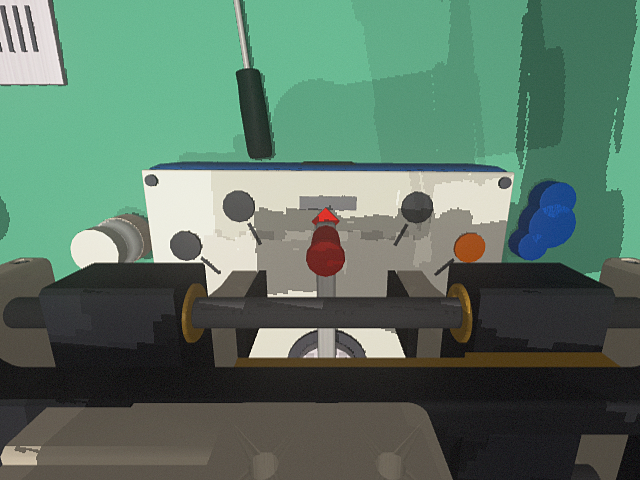

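The wrist view shows the grip centred between the fingers, with its cap at (325,257), and the orange tag at (470,248). I'll descend and close.

Request:
arm_command --travel '[[0,0,-0.04],[0,0,-0.1],[0,0,-0.15],[0,0,-0.176],[0,0,-0.176]]' --delta_rot '[[0,0,0],[0,0,0],[0,0,0],[0,0,0],[0,0,0]]'

```text
time_s: 2.78
tcp_pos: [0.5361, -0.0675, 0.1473]
eef_rot: [-180.0, -0.1, -175.0]
contact_force: [-0.7, -0.6, -0.2]
gripper_width: 0.0615
gripper_force: 0.0
```

Request:
arm_command --travel '[[0,0,0],[0,0,0],[0,0,0],[0,0,0],[0,0,0]]' --delta_rot '[[0,0,0],[0,0,0],[0,0,0],[0,0,0],[0,0,0]]' --grip 0.0 --newtons 25

```text
time_s: 3.4
tcp_pos: [0.5366, -0.0668, 0.1478]
eef_rot: [-180.0, 0.0, -175.0]
contact_force: [-1.0, -0.0, 2.1]
gripper_width: 0.025
gripper_force: 25.0
```

Request:
arm_command --travel '[[0.002,0,0.009],[0.005,0,0.018],[0.008,0.001,0.027],[0.011,0.001,0.036],[0.011,0.001,0.036]]' --delta_rot '[[-0.002,0.021,0],[-0.004,0.042,0],[-0.006,0.063,0],[-0.007,0.083,0],[-0.007,0.083,0]]'

```text
time_s: 4.03
tcp_pos: [0.5415, -0.0662, 0.1642]
eef_rot: [179.9, -7.6, -175.0]
contact_force: [0.3, 0.2, -7.7]
gripper_width: 0.0249
gripper_force: 25.0
```

```bash
python3 - <<'E'
from h import *
s=r.get_state();print({k:s[k] for k in("time_s","tcp_pos","eef_rot","contact_force","moment","gripper_width")})
for n in("scene",):
    c=viewer.capture(n);S0=dict(np.load("scene.npz"));a=c["img"];
    cv2.imwrite("pics/s2.png",cv2.resize(a[150:310,180:390],None,fx=3,fy=3)[:,:,::-1])
# sweep table: tool pos at world lever angle
ax=np.array([.6763,-.054]);p=s["tcp_pos"][:2]-ax;print("r",np.hypot(*p),"ang",np.degrees(np.arctan2(-p[1],-p[0])))
for d in range(-5,-42,-5):
    t=np.radians(d);q=np.array([[np.cos(t),-np.sin(t)],[np.sin(t),np.cos(t)]])@p
    print(d,((q-p)/.5).round(4),round(d/90,4))
E
```

```text
{'time_s': 4.025, 'tcp_pos': array([ 0.54151955, -0.06621808,  0.16421914]), 'eef_rot': array([ 179.94703544,   -7.63966099, -174.99550249]), 'contact_force': array([ 0.34895534,  0.19556927, -7.71859579]), 'moment': array([-0.03068488, -0.81685003,  0.02247585]), 'gripper_width': 0.024894251036769652}
r 0.13533311352185048 ang 5.17980278585287
-5 [-0.0011  0.0236] -0.0556
-10 [-0.0001  0.0472] -0.1111
-15 [0.0029 0.0706] -0.1667
-20 [0.0079 0.0937] -0.2222
-25 [0.0149 0.1162] -0.2778
-30 [0.0239 0.1381] -0.3333
-35 [0.0347 0.159 ] -0.3889
-40 [0.0474 0.179 ] -0.4444
```

View pics/s2.png

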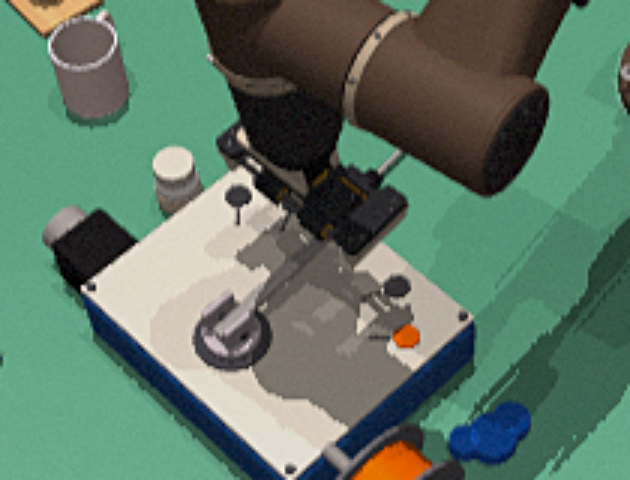

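The crop shows the bar raised and the grip held in the jaws. The spring reads 7.7 N. I'll swing while lifted, past the inner grey notch, to the land at about -36°.

Request:
arm_command --travel '[[-0.001,0.012,0],[-0.001,0.0236,0],[0,0.0472,0],[0.003,0.0706,0],[0.008,0.0937,0],[0.015,0.1162,0],[0.024,0.138,0],[0.0347,0.159,0],[0.0384,0.165,0],[0.0384,0.165,0],[0.0384,0.165,0]]' --delta_rot '[[0,0,-0.028],[0,0,-0.0556],[0,0,-0.111],[0,0,-0.167],[0,0,-0.222],[0,0,-0.278],[0,0,-0.333],[0,0,-0.389],[0,0,-0.406],[0,0,-0.406],[0,0,-0.406]]'

```text
time_s: 5.45
tcp_pos: [0.5619, 0.0158, 0.1649]
eef_rot: [179.9, -7.4, 148.5]
contact_force: [4.9, -2.5, -10.4]
gripper_width: 0.025
gripper_force: 25.0
```

Request:
arm_command --travel '[[-0.0008,0.0005,-0.003],[-0.0017,0.001,-0.006],[-0.0026,0.0016,-0.009],[-0.0026,0.0016,-0.009],[-0.0026,0.0016,-0.009]]' --delta_rot '[[-0.005,-0.008,0],[-0.01,-0.016,0],[-0.0145,-0.0237,0],[-0.0145,-0.0237,0],[-0.0145,-0.0237,0]]'

```text
time_s: 6.08
tcp_pos: [0.5607, 0.0164, 0.1607]
eef_rot: [179.9, -4.9, 148.5]
contact_force: [7.7, -4.0, -10.3]
gripper_width: 0.0248
gripper_force: 25.0
```

Request:
arm_command --travel '[[0,0,0],[0,0,0],[0,0,0],[0,0,0]]' --delta_rot '[[0,0,0],[0,0,0],[0,0,0],[0,0,0]]' --grip 0.38

```text
time_s: 6.58
tcp_pos: [0.5601, 0.017, 0.1614]
eef_rot: [179.9, -5.0, 148.5]
contact_force: [0.4, -0.3, 0.1]
gripper_width: 0.0333
gripper_force: 0.0
```

```bash
python3 - <<'E'
from h import *
s=r.get_state();print({k:s[k] for k in("time_s","tcp_pos","eef_rot","contact_force","gripper_width")})
c=viewer.capture("scene");print(blobs(c["img"],(0,150,50),(6,255,255),8)[:3])
cv2.imwrite("pics/s3.png",cv2.resize(c["img"][150:310,180:390],None,fx=3,fy=3)[:,:,::-1])
w=viewer.capture("wrist");print(blobs(w["img"],(0,150,60),(6,255,255),40))
ax=np.array([.6763,-.054]);p=s["tcp_pos"][:2]-ax;print("r",np.hypot(*p),"ang",np.degrees(np.arctan2(-p[1],-p[0])))
for d in range(-2,-24,-2):
    t=np.radians(d);q=np.array([[np.cos(t),-np.sin(t)],[np.sin(t),np.cos(t)]])@p
    print(d,((q-p)/.5).round(4),round(d/90,4))
E
```

```text
{'time_s': 6.575, 'tcp_pos': array([0.5600588 , 0.01704927, 0.16136386]), 'eef_rot': array([179.94542683,  -4.97295081, 148.50717336]), 'contact_force': array([ 0.44255153, -0.32105944,  0.05358839]), 'gripper_width': 0.03325541097771447}
[(np.int32(847), np.float64(557.2), np.float64(337.2), np.int32(534), np.int32(315), np.int32(47), np.int32(47)), (np.int32(1313), np.float64(275.0), np.float64(402.1), np.int32(251), np.int32(376), np.int32(48), np.int32(54))]
[(np.int32(474), np.float64(326.7), np.float64(248.4), np.int32(307), np.int32(235), np.int32(40), np.int32(25)), (np.int32(1227), np.float64(326.2), np.float64(281.1), np.int32(304), np.int32(262), np.int32(45), np.int32(35)), (np.int32(1292), np.float64(326.1), np.float64(339.2), np.int32(295), np.int32(328), np.int32(63), np.int32(28))]
r 0.13623514402502745 ang -31.434225725633482
-2 [0.0051 0.008 ] -0.0222
-4 [0.0105 0.0159] -0.0444
-6 [0.0161 0.0235] -0.0667
-8 [0.022 0.031] -0.0889
-10 [0.0282 0.0382] -0.1111
-12 [0.0346 0.0452] -0.1333
-14 [0.0413 0.052 ] -0.1556
-16 [0.0482 0.0586] -0.1778
-18 [0.0553 0.0649] -0.2
-20 [0.0626 0.0709] -0.2222
-22 [0.0702 0.0767] -0.2444
```

View pics/s3.png

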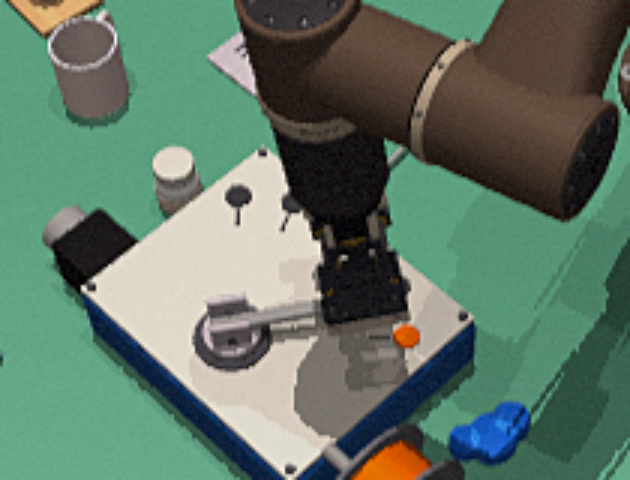

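The crop shows the lever resting on the land, caged between the fingers, with the bar pointing between the inner grey tag and the orange tag. I'll sweep slowly toward orange with the fingers caged, so the spring drops the lever into the notch.

Request:
arm_command --travel '[[0.0013,0.002,0],[0.0026,0.004,0],[0.0038,0.006,0],[0.0051,0.008,0],[0.0064,0.01,0],[0.0078,0.012,0],[0.0091,0.014,0],[0.0105,0.0159,0]]' --delta_rot '[[0,0,-0.0055],[0,0,-0.011],[0,0,-0.0167],[0,0,-0.0222],[0,0,-0.0278],[0,0,-0.0333],[0,0,-0.0389],[0,0,-0.0444]]'

```text
time_s: 7.68
tcp_pos: [0.5652, 0.0249, 0.161]
eef_rot: [180.0, -5.0, 144.5]
contact_force: [0.4, -4.6, -1.5]
gripper_width: 0.0334
gripper_force: 2.0
```

```bash
cat > chk.py <<'E'
from h import *
s=r.get_state();w=viewer.capture("wrist");print([tuple(float(x) for x in b) for b in blobs(w["img"],(0,150,60),(6,255,255),40)])
ax=np.array([.6763,-.054]);p=s["tcp_pos"][:2]-ax;a=np.degrees(np.arctan2(-p[1],-p[0]))
t=np.radians(a);F=s["contact_force"];print("r",np.hypot(*p),"ang",a,"Ftan(resist+)",F[:2]@[-np.sin(t),np.cos(t)],"F",F,"yaw",s["eef_rot"][2],s["time_s"])
E
python3 chk.py
```

```text
[(470.0, 319.1, 248.4, 300.0, 235.0, 39.0, 25.0), (1238.0, 319.0, 281.2, 297.0, 262.0, 44.0, 35.0), (1327.0, 316.9, 339.3, 286.0, 328.0, 63.0, 29.0)]
r 0.13622945086584032 ang -35.36639978135161 Ftan(resist+) -3.4999985721613127 F [ 0.40868235 -4.58209037 -1.48259621] yaw 144.46017282888775 7.675
```

Request:
arm_command --travel '[[0.0014,0.0019,0],[0.0028,0.0038,0],[0.0042,0.0058,0],[0.0056,0.0077,0],[0.007,0.0096,0]]' --delta_rot '[[0,0,-0.0055],[0,0,-0.011],[0,0,-0.0167],[0,0,-0.0222],[0,0,-0.0278]]'

```text
time_s: 8.35
tcp_pos: [0.5688, 0.0298, 0.161]
eef_rot: [180.0, -5.0, 142.0]
contact_force: [-1.1, -5.2, -1.0]
gripper_width: 0.0335
gripper_force: 1.9
```

```bash
python3 chk.py
```

```text
[(468.0, 319.4, 248.8, 300.0, 235.0, 40.0, 25.0), (1225.0, 319.1, 281.3, 297.0, 262.0, 44.0, 35.0), (1346.0, 316.9, 339.4, 286.0, 328.0, 63.0, 29.0)]
r 0.1362909443684633 ang -37.92920796931459 Ftan(resist+) -4.7404231631007265 F [-1.07161311 -5.17478072 -1.03314978] yaw 141.96511402804077 8.35
```

Request:
arm_command --travel '[[0.0015,0.0019,0],[0.003,0.0037,0],[0.0045,0.0055,0],[0.006,0.0074,0],[0.0075,0.0092,0]]' --delta_rot '[[0,0,-0.0055],[0,0,-0.011],[0,0,-0.0167],[0,0,-0.0222],[0,0,-0.0278]]'

```text
time_s: 9.02
tcp_pos: [0.5725, 0.0343, 0.161]
eef_rot: [180.0, -5.0, 139.5]
contact_force: [0.6, -5.6, -2.0]
gripper_width: 0.0335
gripper_force: 1.9
```

```bash
python3 chk.py
```

```text
[(468.0, 319.2, 248.7, 300.0, 235.0, 39.0, 25.0), (1222.0, 319.1, 281.4, 297.0, 262.0, 44.0, 35.0), (1356.0, 316.9, 339.5, 286.0, 328.0, 63.0, 29.0)]
r 0.1362690724958927 ang -40.41338126911138 Ftan(resist+) -3.8588916439470147 F [ 0.60782053 -5.58578064 -1.97872507] yaw 139.4628832653065 9.025
```

Still riding on the land, so I'll continue.

Request:
arm_command --travel '[[0.0016,0.0018,0],[0.0032,0.0036,0],[0.0048,0.0053,0],[0.0063,0.0071,0],[0.0079,0.0089,0]]' --delta_rot '[[0,0,-0.0055],[0,0,-0.011],[0,0,-0.0167],[0,0,-0.0222],[0,0,-0.0278]]'

```text
time_s: 9.7
tcp_pos: [0.5765, 0.0388, 0.161]
eef_rot: [180.0, -5.0, 137.0]
contact_force: [-1.0, -5.0, -2.1]
gripper_width: 0.0332
gripper_force: 1.9
```

```bash
python3 chk.py
```

```text
[(473.0, 319.1, 248.9, 300.0, 235.0, 39.0, 25.0), (1211.0, 319.0, 281.5, 297.0, 263.0, 44.0, 34.0), (1368.0, 316.9, 339.6, 286.0, 328.0, 63.0, 29.0)]
r 0.1363011131999679 ang -42.92069860022594 Ftan(resist+) -4.340661940901856 F [-1.00890753 -4.9892474  -2.12863975] yaw 136.96250914707167 9.7
```

Request:
arm_command --travel '[[0.0017,0.0017,0],[0.0033,0.0034,0],[0.005,0.0051,0],[0.0066,0.0068,0],[0.0083,0.0085,0]]' --delta_rot '[[0,0,-0.0055],[0,0,-0.011],[0,0,-0.0167],[0,0,-0.0222],[0,0,-0.0278]]'

```text
time_s: 10.38
tcp_pos: [0.5805, 0.0433, 0.1609]
eef_rot: [180.0, -5.0, 134.5]
contact_force: [-1.9, -1.6, -2.4]
gripper_width: 0.0331
gripper_force: 1.4
```

```bash
python3 chk.py
```

```text
[(477.0, 319.1, 249.3, 300.0, 236.0, 39.0, 25.0), (1205.0, 319.1, 281.6, 297.0, 263.0, 44.0, 34.0), (1365.0, 317.1, 339.5, 286.0, 328.0, 63.0, 29.0)]
r 0.1364868808803222 ang -45.44198864322349 Ftan(resist+) -2.4630701352596613 F [-1.87234397 -1.60903562 -2.35259045] yaw 134.45693182741402 10.375
```

Request:
arm_command --travel '[[0.0017,0.0016,0],[0.0035,0.0033,0],[0.0052,0.0049,0],[0.007,0.0066,0],[0.0087,0.0082,0]]' --delta_rot '[[0,0,-0.0055],[0,0,-0.011],[0,0,-0.0167],[0,0,-0.0222],[0,0,-0.0278]]'

```text
time_s: 11.05
tcp_pos: [0.5853, 0.0472, 0.1613]
eef_rot: [179.9, -5.0, 132.0]
contact_force: [0.0, -0.2, -0.1]
gripper_width: 0.0331
gripper_force: 0.4
```

```bash
python3 chk.py
```

```text
[(407.0, 319.9, 243.7, 302.0, 231.0, 37.0, 23.0), (1610.0, 318.9, 279.1, 290.0, 255.0, 56.0, 42.0), (63.0, 317.9, 329.2, 305.0, 328.0, 27.0, 4.0)]
r 0.13615288502085232 ang -48.03173269119983 Ftan(resist+) -0.08915505301184277 F [ 0.03159862 -0.1684551  -0.05081657] yaw 131.96411094238223 11.05
```

The lever dropped: the wrist blobs shifted and the drag force vanished. I'll centre the fingers, open them, rise straight up and check.

Request:
arm_command --travel '[[-0.003,-0.003,0],[-0.0058,-0.0055,0],[-0.0058,-0.0055,0],[-0.0058,-0.0055,0]]' --delta_rot '[[0,0,0.01],[0,0,0.019],[0,0,0.019],[0,0,0.019]]' --grip 0.6

```text
time_s: 11.6
tcp_pos: [0.5821, 0.0444, 0.1611]
eef_rot: [180.0, -5.0, 133.7]
contact_force: [0.9, -0.5, 0.3]
gripper_width: 0.0527
gripper_force: 0.0
```

Request:
arm_command --travel '[[0,0,0.02],[0,0,0.06],[0,0,0.12],[0,0,0.18],[0,0,0.18],[0,0,0.18]]' --delta_rot '[[0,0,0],[0,0,0],[0,0,0],[0,0,0],[0,0,0],[0,0,0]]'

```text
time_s: 12.35
tcp_pos: [0.5818, 0.0444, 0.2512]
eef_rot: [179.9, -5.0, 133.7]
contact_force: [-0.4, -0.7, -0.9]
gripper_width: 0.0526
gripper_force: 0.0
```

```bash
python3 - <<'E'
from h import *
from scipy.spatial.transform import Rotation as R
s=r.get_state();c=viewer.capture("wrist");Rt=R.from_euler("xyz",s["eef_rot"],degrees=True).as_matrix()
M=np.array(c["mount"]);Rc=Rt@M[:3,:3];o=Rt@M[:3,3]+s["tcp_pos"];c["R"]=Rc.T;c["t"]=-Rc.T@o
cv2.imwrite("pics/w2.png",c["img"][:,:,::-1]);print(s["tcp_pos"],s["contact_force"],s["time_s"])
print([tuple(float(x) for x in b) for b in blobs(c["img"],(0,150,60),(6,255,255),40)])
for a in(-45,-46,-47):
  for l in(0,.085):
    u=-np.array([np.cos(np.radians(a)),np.sin(np.radians(a))])
    f=lambda rr,h:np.r_[np.array([.6763,-.054])+u*(rr*np.cos(l)-h*np.sin(l)),.112+rr*np.sin(l)+h*np.cos(l)]
    print(a,l,"nose tip",proj(c,f(.163,0)).round(1),"cap top",proj(c,f(.14,.06)).round(1))
E
```

```text
[0.58184533 0.04442533 0.25117049] [-0.36106769 -0.70347858 -0.87902598] 12.35
[(174.0, 327.5, 223.9, 316.0, 216.0, 25.0, 15.0), (494.0, 628.1, 247.7, 602.0, 229.0, 38.0, 34.0), (1118.0, 327.6, 253.7, 310.0, 232.0, 36.0, 42.0)]
-45 0 nose tip [322.8 213.4] cap top [322.6 255.6]
-45 0.085 nose tip [322.6 215.9] cap top [322.6 267.9]
-46 0 nose tip [326.1 213.4] cap top [326.2 255.5]
-46 0.085 nose tip [326.1 215.8] cap top [326.2 267.8]
-47 0 nose tip [329.4 213.4] cap top [329.7 255.5]
-47 0.085 nose tip [329.6 215.8] cap top [329.8 267.9]
```

View pics/w2.png

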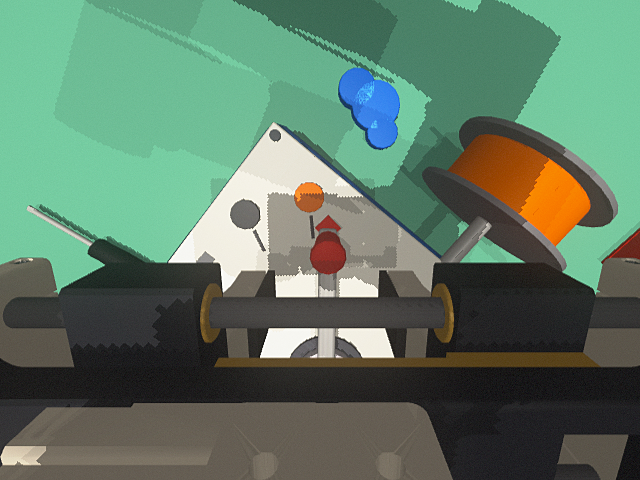

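The wrist view shows the lever by the orange tag, with the cap at (328,256) matching the "home" prediction (255.5) rather than "on land" (268). As a cross-check, I'll compare against the same measurement from the known-down view at the start.

Request:
arm_command --travel '[[-0.02,-0.05,0.03],[-0.06,-0.15,0.06],[-0.1,-0.26,0.06],[-0.14,-0.37,0.06],[-0.18,-0.48,0.06],[-0.2,-0.55,0.06],[-0.2,-0.55,0.06]]' --delta_rot '[[0,0,0],[0,0,0],[0,0,0],[0,0,0],[0,0,0],[0,0,0],[0,0,0]]'

```text
time_s: 13.28
tcp_pos: [0.4803, -0.2333, 0.2811]
eef_rot: [-180.0, -5.0, 133.5]
contact_force: [-0.3, -0.2, -0.3]
gripper_width: 0.0527
gripper_force: 0.0
```

```bash
python3 - <<'E'
from h import *
ax=np.array([.6763,-.054])
def f(a,l,rr,h):
    u=-np.array([np.cos(np.radians(a)),np.sin(np.radians(a))]);return np.r_[ax+u*(rr*np.cos(l)-h*np.sin(l)),.112+rr*np.sin(l)+h*np.cos(l)]
# red blob centroid in both views vs prediction of mid grip, before (known down) and now
for n in("scene","top"):
    c0=dict(np.load(n+".npz"));c=viewer.capture(n)
    R=lambda i:[[float(x) for x in b] for b in blobs(i,(0,150,50),(6,255,255),30) if 250<b[1]<440 and 190<b[2]<300]
    print(n,"before",R(c0["img"]),"pred",proj(c0,f(5.2,0,.14,.045)).round(1));print(" now",R(c["img"]),[(a,l,proj(c,f(a,l,.14,.045)).round(1).tolist()) for a in(-45.5,-46.5) for l in(0,.085)])
    if n=="scene": cv2.imwrite("pics/s4.png",c["img"][:,:,::-1])
E
```

```text
scene before [[95.0, 288.9, 223.5, 285.0, 216.0, 10.0, 16.0]] pred [288.4 222.5]
 now [[93.0, 301.8, 255.1, 298.0, 248.0, 8.0, 16.0]] [(-45.5, 0, [301.8, 253.5]), (-45.5, 0.085, [300.2, 251.3]), (-46.5, 0, [301.7, 254.2]), (-46.5, 0.085, [300.1, 252.0])]
top before [[86.0, 379.6, 238.0, 375.0, 233.0, 10.0, 12.0]] pred [379.4 238.4]
 now [[88.0, 329.3, 220.2, 325.0, 215.0, 10.0, 13.0]] [(-45.5, 0, [330.2, 221.5]), (-45.5, 0.085, [331.6, 219.1]), (-46.5, 0, [329.5, 220.8]), (-46.5, 0.085, [330.9, 218.4])]
```

View pics/s4.png

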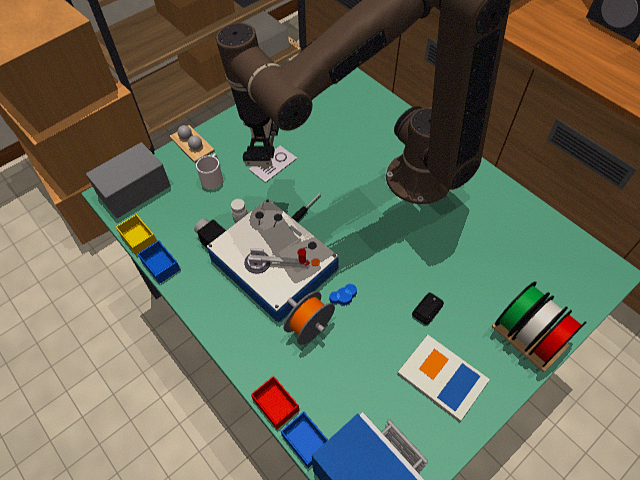

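Both cameras agree with the lever being fully down at about -46.5° world (swing about -51°). The grip now shows at (302,255) beside the orange tag, and the bystanders are where they were. Handing in.

```bash
python3 -c "
from plant import close_job
print(close_job())"
```

```text
the job is handed in; nothing more can be done
None
```

The lever is fully down in the notch at the orange tag and let go, no grey-tag notch was entered, the other objects look undisturbed, and the job was handed in at about 13.5 s of the 38 s limit.

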